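# Index the decorating wheel and set its brake

## Robot

A 7-joint arm with a two-finger parallel gripper is mounted at the origin on the work surface. World frame = base frame: x ahead of the robot, y to its left, z up, the work surface at z = 0. Lengths are in m, angles in rad, forces in N, time in s.
With the tool pointing down it reaches from about 0.4 to 0.875 m from the base axis. Payload 6.5 kg.
Tool frame: the origin (TCP) lies between the finger pads; the fingertips stand 11 mm ahead of it and the grasp point (between the pads) lies 8 mm behind it (r.tcp_to_tips is the distance from the TCP to the fingertips, in m); z points along the fingers, y is the line along which they close (so a half turn about z gives the same grasp; the last joint's range is limited). The gripper opens to 88 mm and grips with 3 to 60 N. Pads are 18 mm wide; open, the fingers measure 123 mm over their backs; the gripper's body (75 mm by 187 mm) begins 45 mm behind the grasp point.
Start: joints at [-1.298, 0.536, -0.004, 1.538, 0.003, 1.067, -0.071], TCP at [0.216, 0.613, 0.225] pointing down, gripper open.
Joint ranges: [-2.7, 2.7], [-0.37, 2.16], [-1.27, 1.26], [0.24, 2.4], [-1.31, 4.45], [0.19, 1.91], [-2.76, 2.76]. Speed limits (rad/s): [2.39, 2.39, 3.14, 3.14, 3.14, 3.14, 3.14].

## Interface

Orientations are given as a rotation vector (axis times angle).
In Python, from plant import r, cams, job gives the robot as it stands.
- The arm moves only by the tool drive_tool, never from a script. Its argument "motion" is a list that holds one entry, the list of rows, each a list of 6 numbers: the shift along the tool's x, y, z each as a share of 100 mm, from -1 to 1, then the turn, a rotation vector about the tool's x, y, z each as a share of pi rad, from -1 to 1. A call has 1 to 20 rows; each row is the pose to reach, as a shift and turn from the pose commanded when the call began, along the tool's axes at that moment, turning the shorter way round; what a row does not reach only later rows make up. A row lasts 1/10 s, in which the tool goes at most 50 mm and 8.59 degrees, less where a joint would pass 70% of its speed; a pose out of reach is approached as far as the arm can. A call with a number of a shift or a turn outside -1 to 1 is refused whole. A call with a gripper value outside its range is refused whole. "grip" is the finger opening in mm, from 0 to 88.1, set as the call begins (left out, the last holds). The fingers move at their own pace and stop on an object; the grip force is fixed at half the most. Time passes only in rows, so rows that repeat a pose let the fingers close. It gives the time, the measured TCP pose, the force, the opening and the grip force at its end, in the units of the state.
- r.read_state(): the state, without advancing time (a new reading comes with each control period).
- cams.capture(name): name is "scene" or "top" or "wrist"; returns a dict with "img" (420x560x3 uint8, red, green, blue), "depth" (420x560 float32, m along the optical axis (not along the pixel's ray), 0 where there is no reading), "vertical_fov" (degrees; the focal length in pixels is half the picture's height over the tangent of half this angle, whatever the lens; pixels are square), "cx", "cy" (the principal point, pixels), "extrinsics" (4x4, takes a point from camera to world coordinates); the wrist camera has in their place "tool_from_camera" (4x4, takes a point from camera to tool coordinates, whose origin is the TCP and whose axes are the flange's). Camera axes: x right, y up, looking along -z (the intrinsics and any distortion apply to the point x, -y, -z); pixel columns grow to the right and rows downward; lengths in m; the calibration is good to about 2 mm. The wrist camera is an equidistant fisheye: a pixel r from the principal point sees the ray r / f radians off the axis. A picture is of the moment at which its call begins: read the wrist's pose just before it.
- job.hand_in(): hands the job in; it is judged then, once.
The state is a dict: "time_s": time; "joint_positions": joint angles; "joint_vel": joint speeds; "tau": joint torques, N m; "tcp_pos": TCP position; "orientation": TCP orientation; "ft_force": force on the tool from outside, world axes, zero at the start; "wrist_torque": the same for the moment, N m; "width": finger opening in m; "grasp_force": force on a finger pad.
Only numpy, scipy, OpenCV 4.12 (cv2) and the standard library are available. Lean on these libraries where they do the work, as an engineer would, in place of code of your own. Each camera call takes 0.05 s, during which the arm holds its last target. There are 200 camera calls.

## Task

Turn the decorating wheel by pushing on its spokes, without touching the plaster dish that rides on it, until the dish's pouring lip points straight at the tip of the fixed steel pointer. Only then push the brake lever across to its far stop, away from the robot, so that it is fully on. Leave the other things on the table standing where they are.

Things in the scene. Friction and masses are not known exactly. Their poses are not given: they have to be found in the camera images.
- axle (a point): Point on the vertical axis of the decorating wheel, 72 mm above the table (height of the spokes' centre lines). The wheel is a dark cast-iron disc 176 mm across, its top 80 mm above the table. Axes: x the board's forward direction (away from the robot), y its left, z up.
- spoke (a point): Centre of the black ball (18 mm) at the end of one of four like spokes, 130 mm from the axis, 72 mm up; this spoke stands 45 degrees anticlockwise (from above) of the lip, the others at 135, 225, 315. Spokes are level round steel bars, 10 mm thick, bare from 88 to 121 mm from the axis. Beneath them is free space down to the board, but for the brake's cam nose (top 45 mm up) on the right.
- stand: Plywood board, 300 (x) by 440 (y) mm, top 18 mm above the table, fixed to it. Origin under the wheel's axis at table height, x away from the robot, y left; the board reaches 150 mm each way in x, 155 mm to the left and 285 mm to the right.
- wheel (a joint): Angle of the wheel (rad), growing anticlockwise seen from above; 0 when the pouring lip points along the board's forward direction (x of axle). It turns freely both ways by several turns and stays where it is left (stiff: about 2 N pushed at a spoke, no coasting).
- lip (a point): Tip of the dish's pouring lip, 84 mm from the wheel's axis, 103 mm above the table. The dish is white plaster, 100 mm across, its top 106 mm above the table, fixed centrally on the wheel and turning with it; the lip is the only thing sticking out of its rim.
- pointer: Fixed steel pointer on the far side of the wheel. Origin on the wheel's axis at table height; x runs along the pointer's line from the axis to its post, z up. The post (12 mm thick, 18 mm at its cap, top 110 mm above the table) stands 165 mm from the axis; from it a thin bar, 8 mm wide and 101 mm up, points inward over the spokes to its tip 100 mm from the axis.
- pointer_tip (a point): Tip of the pointer, 100 mm from the wheel's axis, 101 mm above the table.
- brake (a joint): Angle of the brake lever (rad) about its vertical pivot: 0 fully off, leaning towards the robot; 1.2 fully on, against its stop, swung away from the robot (anticlockwise from above). It stays where it is left; about 1.7 N moves it at 90 mm from the pivot.
- brake_pivot (a point): Pivot of the brake lever, on the board 165 mm to the right of the wheel's axis, 48 mm above the table (the height of the lever's centre line). A round hub (32 mm across, top 58 mm) sits here. The axes are the board's.
- brake_tip (a point): Centre of the black ball (22 mm) at the brake lever's end, 118 mm from the pivot, 48 mm above the table. The lever is a straight level steel bar, 12 mm thick, from pivot to ball. Measured clockwise from the board's forward direction it points at 124 degrees when off, 56 when on. At the on end of its swing a stop pin (12 mm, top 48 mm up) stands on the board, 94 mm forward of the pivot, 85 mm right of it.
- cutter: Steel ring cutter, 42 mm across, 26 mm high, standing on the board's near left corner; origin at the centre of its underside. To be left alone.
- stamp: Turned wooden hand stamp, 32 mm across, 53 mm high, upright on the board, far right of the wheel; origin at the centre of its underside. To be left alone.
- tile_a: Small fired clay spiral tile, 48 mm across, 11 mm thick, on the board's near right; origin at the centre of its underside. To be left alone.
- tile_b: Larger fired clay spiral tile, 64 mm across, 11 mm thick, on the table to the right; origin at the centre of its underside. To be left alone.
- jug: White plastic jug, 100 mm across, 130 mm high, with a handle, on the left of the table; origin at the centre of its underside. To be left alone.
- bowl: Empty plaster bowl, 140 mm across, 70 mm high, on the right of the table; origin at the centre of its underside. To be left alone.
- needle: Needle tool, a 9 mm square aluminium handle 100 mm long with a needle, lying on the left of the table; origin 30 mm from the handle's middle towards the needle. To be left alone.
- dish: The plaster dish on the wheel; origin at the centre of its underside, 81 mm above the table on the wheel's axis, x towards the pouring lip. Not to be touched.

How it is judged:
On the way, in this order (a step that is already met when the one before it is completed fails the run):
1. the lip points at the pointer and the wheel stands still, with the brake still off (y of lip in the frame of pointer between -0.01 and 0.01 m and x of lip in the frame of pointer above 0.05 m and value of joint brake below 0.5 rad and velocity of joint wheel between -0.05 and 0.05 rad/s), for 0.3 s.
2. the brake lever is fully on (y of lip in the frame of pointer between -0.01 and 0.01 m and x of lip in the frame of pointer above 0.05 m and value of joint brake above 1.1 rad), for 0.2 s.
At the end, for the whole second after the job is handed in: The tip of the lip is within 10 mm to either side of the pointer's line (about 7 degrees), on the pointer's side of the axis, the brake lever is within 0.1 rad of its far stop, and the wheel is at rest (all of step 2 and velocity of joint wheel between -0.05 and 0.05 rad/s); the robot touches nothing.
It fails at once if the brake lever is pushed on (past half way) while the lip does not point at the pointer (value of joint brake above 0.6 rad and not (y of lip in the frame of pointer between -0.01 and 0.01 m and x of lip in the frame of pointer above 0.05 m)).
It fails at once if the robot touches the plaster dish (contact force between any of the fingers, the arm and dish above 1 N).
It fails at once if a bystander (cutter, stamp, tile, jug, bowl or needle tool) is lifted or shifted by more than 20 mm (distance of any of cutter, stamp, tile_a, tile_b, jug, bowl, needle from where it was at the start of the episode above 0.02 m).
It also fails if it takes over 58 s, if anything falls off the work surface, if the arm or the gripper's body presses on something with over 40 N, if the wrist force passes 120 N, or if a joint passes its speed limit or range.

## Working session

There is one attempt and no reset: what is moved stays moved. The work goes in short steps, Python scripts to look and compute and a tool call to move; the robot and the scene stay as the last step left them, time stands still between calls to the robot, and variables do not carry over. Pictures are saved under pics/ and viewed, at most 10 in all, crops included, and the job is handed in when it is done.

Besides the shell and the picture viewer there is one more tool, called after "Call:" as name([rows], argument=value, ...), one row to a line, values as JSON. drive_tool: Moves the arm, as the interface text tells. Shift numbers are shares of 100 mm and turn numbers shares of pi rad, none past 1 either way. Its arguments: {"type":"object","properties":{"motion":{"type":"array","items":{"type":"array","items":{"type":"array","items":{"type":"number","minimum":-1,"maximum":1}}}},"grip":{"type":"number"}},"required":["motion"]}

```bash
mkdir -p pics; cat > h.py <<'E'
import numpy as np, cv2
from plant import r, cams, job
from scipy.spatial.transform import Rotation as R
def snap(n,f):
    c=cams.capture(n); cv2.imwrite(f,c["img"][:,:,::-1]); np.savez(f+'.npz',**{k:c[k] for k in c}); return c
def ray(c,u,v):
    f=210/np.tan(np.radians(c["vertical_fov"])/2); E=np.array(c["extrinsics"])
    d=E[:3,:3]@np.array([(u-c["cx"])/f,-(v-c["cy"])/f,-1]); return E[:3,3],d
def atz(c,u,v,z):
    o,d=ray(c,u,v); return o+d*(z-o[2])/d[2]
def proj(c,p):
    f=210/np.tan(np.radians(c["vertical_fov"])/2); E=np.array(c["extrinsics"])
    q=E[:3,:3].T@(np.array(p)-E[:3,3]); return c["cx"]-f*q[0]/q[2], c["cy"]+f*q[1]/q[2]
def tool(delta):
    s=r.read_state(); return R.from_rotvec(s["orientation"]).inv().apply(delta)
E
python3 - <<'E'
from h import *
s=r.read_state(); print(s["tcp_pos"],s["orientation"],R.from_rotvec(s["orientation"]).as_matrix().round(3))
snap("top","pics/top.png");snap("scene","pics/scene.png")
E
```

```text
[0.21583628 0.61247426 0.22436789] [-5.29504956e-01 -3.09648627e+00  2.58894638e-03] [[-0.943  0.332 -0.   ]
 [ 0.332  0.943 -0.002]
 [-0.    -0.002 -1.   ]]
```

View pics/top.png

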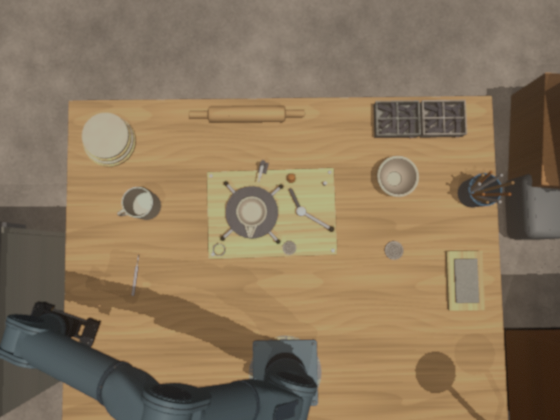

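View pics/scene.png

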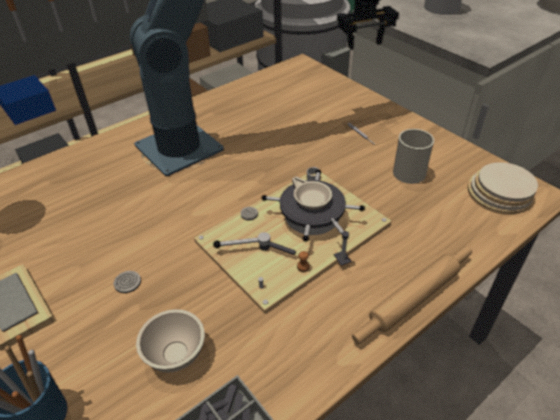

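The top view shows the board at (208–336, 169–258), the wheel near (252, 212), the lip pointing toward the robot near (250, 235), and the pointer post near (262, 166). The brake tip is at (331, 229). I'll enlarge that area.

```bash
python3 - <<'E'
from h import *
i=cv2.imread("pics/top.png")[155:265,200:346]; cv2.imwrite("pics/topc.png",cv2.resize(i,None,fx=5.4,fy=5.4,interpolation=cv2.INTER_CUBIC))
E
```

```text
(no output)
```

View pics/topc.png

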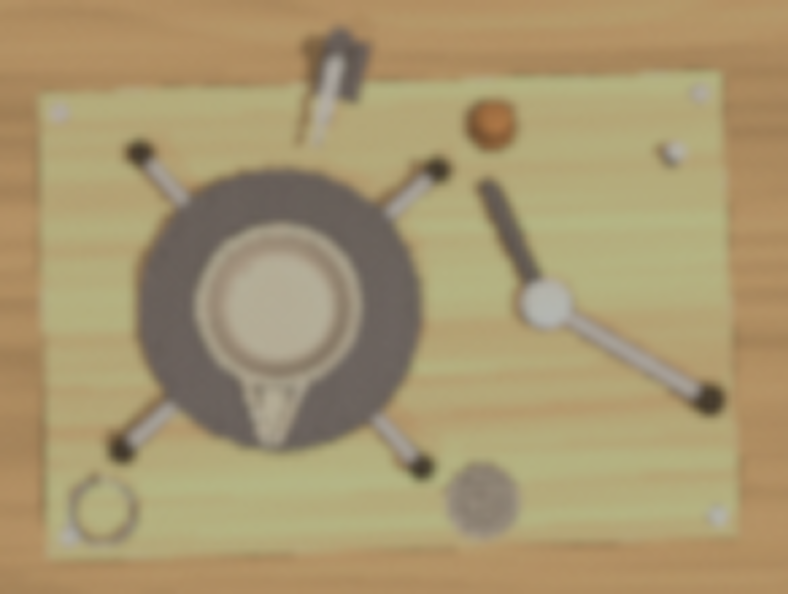

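The crop (scale 5.4, offset 200, 155) gives these pixel positions:

- **Spoke balls:** (140,152), (437,169), (421,466), (122,449)
- **Lip tip:** (272,445)
- **Pointer:** tip (316,143), post cap (341,35)
- **Brake:** hub (546,304), ball (709,398)
- **Stamp:** (492,125)
- **Stop pin:** (674,152)

```bash
python3 - <<'E'
from h import *
c=dict(np.load("pics/top.png.npz"))
P={}
for n,u,v,z in [("bFL",140,152,.072),("bFR",437,169,.072),("bNR",421,466,.072),("bNL",122,449,.072),("ptip",316,143,.101),("post",341,35,.11),("lip",272,445,.103),("hub",546,304,.058),("btip",709,398,.048),("stamp",492,125,.053),("tileA",483,499,.029),("cutter",103,510,.044),("stop",674,152,.048),("cFL",38,95,.018),("cFR",720,72,.018),("cNR",738,535,.018),("cNL",50,557,.018)]:
    P[n]=atz(c,200+(u+.5)/5.4-.5,155+(v+.5)/5.4-.5,z); print(n,P[n].round(4))
ax=np.mean([P[k] for k in("bFL","bFR","bNR","bNL")],0)[:2]; print("axle",ax)
for k in P:
    d=P[k][:2]-ax; print(k,np.hypot(*d).round(4),np.degrees(np.arctan2(d[1],d[0])).round(1))
print("brake len",P["btip"][:2]-P["hub"][:2])
print(np.degrees(np.arctan2(*(P["cFL"]-P["cFR"])[[0,1]])), np.degrees(np.arctan2(*(P["cNL"]-P["cNR"])[[0,1]])))
E
```

```text
bFL [0.6379 0.1899 0.072 ]
bFR [0.6251 0.0063 0.072 ]
bNR [0.4416 0.0186 0.072 ]
bNL [0.4545 0.2018 0.072 ]
ptip [0.6381 0.0802 0.101 ]
post [0.7029 0.064  0.11  ]
lip [0.4547 0.1085 0.103 ]
hub [ 0.5415 -0.0606  0.058 ]
btip [ 0.4822 -0.1619  0.048 ]
stamp [ 0.655  -0.0289  0.053 ]
tileA [ 0.4214 -0.0204  0.029 ]
cutter [0.4176 0.2166 0.044 ]
stop [ 0.6372 -0.1433  0.048 ]
cFL [0.6829 0.2599 0.018 ]
cFR [ 0.6926 -0.1769  0.018 ]
cNR [ 0.3966 -0.1817  0.018 ]
cNL [0.3887 0.2528 0.018 ]
axle [0.53977834 0.10414728]
bFL 0.1303 41.1
bFR 0.1299 -48.9
bNR 0.1302 -138.9
bNL 0.1297 131.1
ptip 0.1012 -13.7
post 0.1679 -13.8
lip 0.0852 177.1
hub 0.1647 -89.4
btip 0.2722 -102.2
stamp 0.176 -49.1
tileA 0.1719 -133.5
cutter 0.1661 137.4
stop 0.2659 -68.5
cFL 0.2115 47.4
cFR 0.32 -61.5
cNR 0.3197 -116.6
cNL 0.2119 135.5
brake len [-0.0593469  -0.10132519]
-1.2716130879156757 -1.0439259435788388
```

The measurements match the given sizes: spoke radius 130 mm, lip 85 mm, lever 117 mm, pointer tip 101 mm. The axle is at (0.540, 0.104), the lip at 176°, and the pointer at −13.8°, so the wheel has to turn +170° anticlockwise. I'll do that in two 85° strokes, straddling the far-left spoke each time. First I approach it.

Call:
drive_tool([
  [[-0.88,-0.46,0,0,0,0],[-0.88,-0.46,0,0,0,0]],
], grip=24)

```text
time_s: 0.3
tcp_pos: [0.2831, 0.5401, 0.2246]
orientation: [-0.524, -3.097, 0.001]
ft_force: [2.2, 0.9, 0.2]
width: 0.0744
grasp_force: 0.0
```

Call:
drive_tool([
  [[-0.88,-0.46,0,0,0,0],[-0.88,-0.46,0,0,0,0]],
])

```text
time_s: 0.5
tcp_pos: [0.3524, 0.4659, 0.2249]
orientation: [-0.529, -3.097, 0.001]
ft_force: [1.1, 0.9, -0.7]
width: 0.0583
grasp_force: 0.0
```

Call:
drive_tool([
  [[-0.88,-0.46,0,0,0,0],[-0.88,-0.46,0,0,0,0]],
])

```text
time_s: 0.7
tcp_pos: [0.4201, 0.3932, 0.225]
orientation: [-0.529, -3.096, 0.001]
ft_force: [0.4, 0.2, 0.3]
width: 0.0421
grasp_force: 0.0
```

Call:
drive_tool([
  [[-0.88,-0.46,0,0,0,0],[-0.88,-0.46,0,0,0,0]],
])

```text
time_s: 0.9
tcp_pos: [0.4878, 0.3206, 0.2251]
orientation: [-0.53, -3.096, 0.0]
ft_force: [1.2, 0.9, 0.2]
width: 0.0261
grasp_force: 0.0
```

Call:
drive_tool([
  [[-0.88,-0.46,0,0,0,0],[-0.88,-0.46,0,0,0,0]],
])

```text
time_s: 1.1
tcp_pos: [0.5555, 0.2481, 0.225]
orientation: [-0.529, -3.096, 0.0]
ft_force: [0.5, -0.1, -0.1]
width: 0.0239
grasp_force: 0.0
```

Call:
drive_tool([
  [[-0.88,-0.46,0.6,0,0,0.664],[-0.88,-0.46,0.6,0,0,0.664],[-0.88,-0.46,0.6,0,0,0.664],[-0.88,-0.46,0.6,0,0,0.664],[-0.88,-0.46,0.6,0,0,0.664],[-0.88,-0.46,0.6,0,0,0.664],[-0.88,-0.46,0.6,0,0,0.664],[-0.88,-0.46,0.6,0,0,0.664],[-0.88,-0.46,0.6,0,0,0.664],[-0.88,-0.46,0.6,0,0,0.664],[-0.88,-0.46,0.6,0,0,0.664],[-0.88,-0.46,0.6,0,0,0.664],[-0.88,-0.46,0.6,0,0,0.664],[-0.88,-0.46,0.6,0,0,0.664],[-0.88,-0.46,0.6,0,0,0.664],[-0.88,-0.46,0.6,0,0,0.664],[-0.88,-0.46,0.6,0,0,0.664]],
])

```text
time_s: 2.8
tcp_pos: [0.6222, 0.1773, 0.1651]
orientation: [-2.94, -1.106, 0.0]
ft_force: [-0.6, -0.2, -0.1]
width: 0.0239
grasp_force: 0.0
```

```bash
cat >> h.py <<'E'
AX=np.array([.540,.104])
def yaw(Rm): return np.degrees(np.arctan2(Rm[1,1],Rm[0,1]))
def rows(poses):
    "poses: (x,y,z,yaw_deg of tool y); prints rows relative to the present pose"
    s=r.read_state(); R0=R.from_rotvec(s["orientation"]); p0=np.array(s["tcp_pos"])
    print(s["time_s"],p0.round(4),"yaw",yaw(R0.as_matrix()).round(1),"F",np.round(s["ft_force"],1),"w",round(s["width"],4))
    for x,y,z,w in poses:
        a=np.radians(w); T=R.from_matrix(np.array([[-np.sin(a),np.cos(a),0],[np.cos(a),np.sin(a),0],[0,0,-1]]))
        T=T if True else T
        d=R0.inv().apply(np.array([x,y,z])-p0)/.1; t=(R0.inv()*T).as_rotvec()/np.pi
        print(np.round(d,3).tolist()+np.round(t,3).tolist())
def arc(a,rad,z): # pose straddling spoke at angle a
    t=np.radians(a); return (*(AX+rad*np.array([np.cos(t),np.sin(t)])),z,a-90)
E
python3 -c "
from h import *
rows([arc(41.1,.109,.075)])
s=snap('wrist','pics/w1.png')"
```

```text
2.8 [0.6222 0.1773 0.1651] yaw -48.8 F [-0.6 -0.2 -0.1] w 0.0239
[-0.011, 0.012, 0.901, -0.0, 0.0, 0.001]
```

View pics/w1.png

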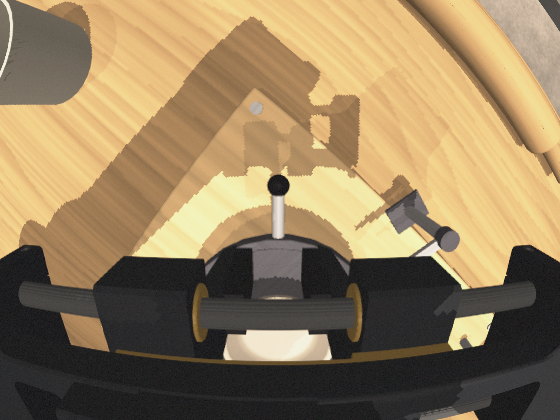

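The wrist view shows the spoke and its ball (278, 186) centred between the fingers, with nothing in the way. Lowering now.

Call:
drive_tool([
  [[0,0,0.45,0,0,0],[0,0,0.9,0,0,0],[0,0,0.9,0,0,0],[0,0,0.9,0,0,0]],
])

```text
time_s: 3.25
tcp_pos: [0.6224, 0.1769, 0.0757]
orientation: [2.941, 1.103, -0.001]
ft_force: [-0.1, 0.0, 0.5]
width: 0.0238
grasp_force: 0.0
```

```bash
python3 -c "
from h import *
rows([arc(41.1+k*6,.109,.075) for k in range(1,8)])"
```

```text
3.25 [0.6224 0.1769 0.0757] yaw -48.9 F [-0.1  0.   0.5] w 0.0238
[-0.016, -0.106, 0.007, -0.0, 0.0, -0.033]
[-0.034, -0.219, 0.007, -0.0, 0.0, -0.067]
[-0.063, -0.329, 0.007, -0.0, 0.0, -0.1]
[-0.104, -0.436, 0.007, -0.0, 0.0, -0.133]
[-0.156, -0.537, 0.007, -0.0, 0.0, -0.167]
[-0.218, -0.633, 0.007, -0.0, 0.0, -0.2]
[-0.29, -0.722, 0.007, -0.0, 0.0, -0.233]
```

Call:
drive_tool([
  [[-0.016,-0.11,0,0,0,-0.033],[-0.034,-0.22,0,0,0,-0.067],[-0.063,-0.33,0,0,0,-0.1],[-0.104,-0.436,0,0,0,-0.133],[-0.156,-0.537,0,0,0,-0.167],[-0.218,-0.633,0,0,0,-0.2],[-0.29,-0.722,0,0,0,-0.233],[-0.29,-0.722,0,0,0,-0.233]],
])

```text
time_s: 4.05
tcp_pos: [0.5538, 0.2134, 0.0781]
orientation: [2.351, 2.084, 0.006]
ft_force: [-0.6, 0.6, 1.7]
width: 0.0238
grasp_force: 0.0
```

```bash
python3 -c "
from h import *
rows([arc(83.1+k*6,.109,.075) for k in range(1,8)]+[arc(129.5,.109,.075)])"
```

```text
4.05 [0.5538 0.2134 0.0781] yaw -6.9 F [-0.6  0.6  1.7] w 0.0238
[-0.019, -0.12, 0.031, 0.001, -0.001, -0.033]
[-0.037, -0.233, 0.03, 0.001, -0.001, -0.067]
[-0.067, -0.343, 0.03, 0.001, -0.001, -0.1]
[-0.107, -0.449, 0.03, 0.001, -0.001, -0.133]
[-0.159, -0.551, 0.029, 0.001, -0.001, -0.167]
[-0.221, -0.647, 0.029, 0.001, -0.001, -0.2]
[-0.293, -0.735, 0.028, 0.001, -0.0, -0.233]
[-0.351, -0.795, 0.028, 0.001, -0.0, -0.258]
```

Call:
drive_tool([
  [[-0.019,-0.12,0.01,0,0,-0.033],[-0.037,-0.233,0.01,0,0,-0.067],[-0.067,-0.343,0.01,0,0,-0.1],[-0.107,-0.449,0.01,0,0,-0.133],[-0.159,-0.551,0.01,0,0,-0.167],[-0.221,-0.647,0.01,0,0,-0.2],[-0.293,-0.735,0.01,0,0,-0.233],[-0.35,-0.795,0.01,0,0,-0.258],[-0.35,-0.795,0.01,0,0,-0.258],[-0.35,-0.795,0.01,0,0,-0.258]],
])

```text
time_s: 5.05
tcp_pos: [0.4717, 0.1877, 0.0754]
orientation: [1.347, 2.836, 0.003]
ft_force: [0.0, -0.4, 0.2]
width: 0.0241
grasp_force: 0.0
```

Call:
drive_tool([
  [[0,0,-0.45,0,0,0],[0,0,-0.9,0,0,0],[0,0,-0.9,0,0,0],[0,0,-0.9,0,0,0]],
])

```text
time_s: 5.45
tcp_pos: [0.4714, 0.1884, 0.1657]
orientation: [1.343, 2.837, 0.005]
ft_force: [1.2, 0.1, -0.2]
width: 0.0238
grasp_force: 0.0
```

```bash
python3 -c "
from h import *
rows([arc(36.5,.109,.165)])
c=snap('top','pics/top2.png')
i=c['img'][155:265,200:346,::-1]; cv2.imwrite('pics/top2c.png',cv2.resize(i,None,fx=5.4,fy=5.4,interpolation=cv2.INTER_CUBIC))"
```

```text
5.45 [0.4714 0.1884 0.1657] yaw 39.3 F [ 1.2  0.1 -0.2] w 0.0238
[-1.141, 1.085, 0.012, 0.001, -0.001, 0.516]
```

View pics/top2c.png

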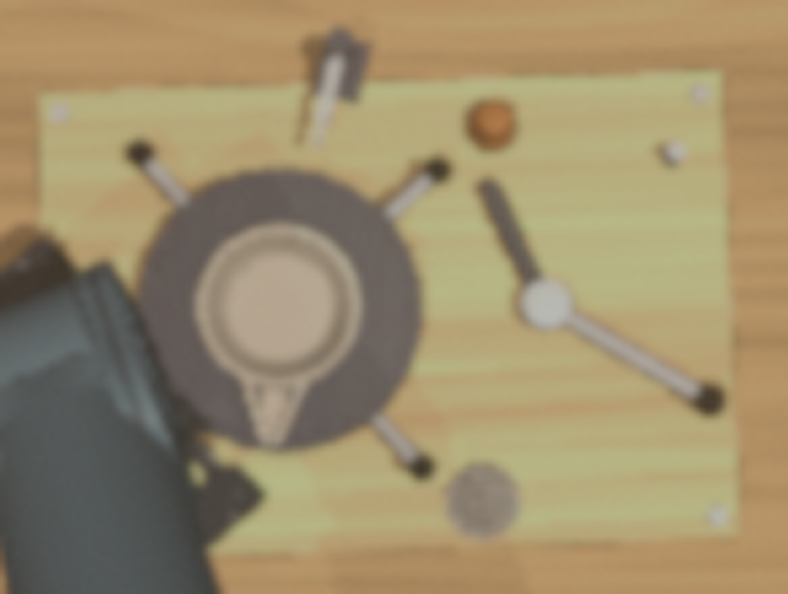

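The lip is still at (272, 445), so the wheel didn't move and the fingers must have missed the spoke. I'll check the heights by depth before trying again.

```bash
python3 -c "
from h import *
print(r.tcp_to_tips)
c=dict(np.load('pics/top.png.npz'))
def dz(u,v):
    u=200+u/5.4;v=155+v/5.4;d=c['depth'][int(round(v)),int(round(u))];o,dr=ray(c,u,v);return (o+dr*d).round(4)
for n,u,v in [('wheel',390,300),('wheel',165,300),('dish',280,305),('board',640,250),('boardL',80,300),('ball',140,152),('spoke',168,183),('ball',421,466),('table',60,20),('hub',546,304)]: print(n,dz(u,v))
c=snap('scene','pics/scene2.png')
i=c['img'][120:300,200:440,::-1]; cv2.imwrite('pics/s2c.png',cv2.resize(i,None,fx=3.3,fy=3.3,interpolation=cv2.INTER_CUBIC))"
```

```text
0.011
wheel [0.5421 0.035  0.0786]
wheel [0.5436 0.1728 0.0817]
dish [0.5393 0.1023 0.086 ]
board [ 0.5774 -0.1249  0.0157]
boardL [0.5497 0.2321 0.0177]
ball [0.6356 0.1879 0.079 ]
spoke [0.6163 0.1709 0.0774]
ball [0.4401 0.0173 0.077 ]
table [ 0.7343  0.2472 -0.006 ]
hub [ 0.5401 -0.0619  0.0588]
```

View pics/s2c.png

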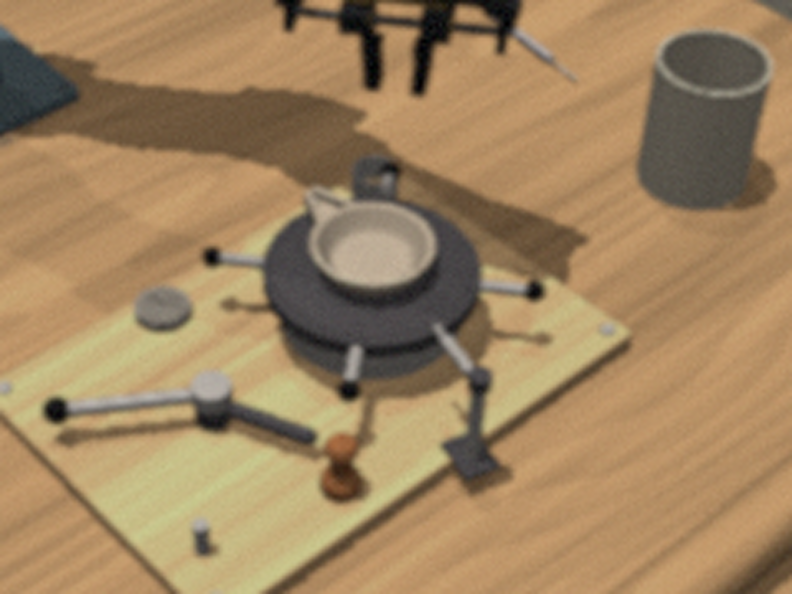

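The scene view shows the gripper raised with its two fingertips at crop (373, 85) and (420, 90). I'll check those against the expected tip height.

```bash
python3 -c "
from h import *
c=dict(np.load('pics/scene2.png.npz'))
s=r.read_state(); Rm=R.from_rotvec(s['orientation']); p=np.array(s['tcp_pos']); print(p)
for dz in (-.01,0,.011,.02):
  for y in (-.021,.021):
    u,v=proj(c,p+Rm.apply([0,y,dz])); print(dz,y,round((u-200)*3.3),round((v-120)*3.3))
for n,q in dict(axle=[.54,.104,.106],ballFL=[.6379,.1899,.072],bnr=[.4416,.0186,.072],ptip=[.6381,.0802,.101],lip=[.4547,.1085,.103]).items():
  u,v=proj(c,q); print(n,round((u-200)*3.3),round((v-120)*3.3))
w=cams.capture('wrist'); print(w['tool_from_camera'])
"
```

```text
[0.46967476 0.18757965 0.16374308]
-0.01 -0.021 366 89
-0.01 0.021 417 95
0 -0.021 365 99
0 0.021 417 105
0.011 -0.021 365 110
0.011 0.021 416 116
0.02 -0.021 365 119
0.02 0.021 416 125
axle 370 243
ballFL 532 292
bnr 209 258
ptip 433 329
lip 304 191
[[ 3.81927150e-05  9.64372688e-01  2.64547381e-01  6.83911523e-02]
 [ 9.99999635e-01  1.88893448e-04 -8.32956207e-04 -3.08095388e-04]
 [-8.53251483e-04  2.64547317e-01 -9.64372329e-01 -1.59308199e-01]
 [ 0.00000000e+00  0.00000000e+00  0.00000000e+00  1.00000000e+00]]
```

The observed tips match about −10 mm ahead of the TCP instead of +11 mm, so the fingers sit roughly 20 mm too high. That would explain riding over the spoke. I'll use the earlier wrist picture to tell whether the reported pose is off or only the fingers.

```bash
python3 -c "
from h import *
from scipy.optimize import least_squares
c=dict(np.load('pics/w1.png.npz')); f=210/np.tan(np.radians(c['vertical_fov'])/2); T=c['tool_from_camera']
Rm=R.from_rotvec([-2.94,-1.106,0]); p=np.array([.6222,.1773,.1651])
def fp(q,off=0):
    t=Rm.inv().apply(np.array(q)-p-off); k=T[:3,:3].T@(t-T[:3,3]); k=np.array([k[0],-k[1],-k[2]])
    th=np.arctan2(np.hypot(k[0],k[1]),k[2]); n=np.hypot(k[0],k[1]); return np.array([c['cx']+f*th*k[0]/n,c['cy']+f*th*k[1]/n])
P=[([.6379,.1899,.072],(278,186)),([.7029,.064,.11],(449,239)),]
# board corner screw head
t=dict(np.load('pics/top.png.npz')); sc=atz(t,200+58/5.4,155+113/5.4,.019); P.append((sc,(257,107)))
for q,m in P: print(np.round(q,3),fp(q).round(1),m)
s=least_squares(lambda o:np.concatenate([fp(q,o)-m for q,m in P]),np.zeros(3)); print('pose offset',s.x.round(4),s.fun.round(1))
"
```

```text
[0.638 0.19  0.072] [278.7 183.8] (278, 186)
[0.703 0.064 0.11 ] [454.2 238.5] (449, 239)
[0.67  0.246 0.019] [255.8 109.6] (257, 107)
pose offset [0.0012 0.0002 0.0046] [-0.1 -1.9  1.7 -1.2 -1.5  3.9]
```

```bash
python3 -c "
from h import *
c=dict(np.load('pics/scene2.png.npz'))
Rm=R.from_rotvec([1.343,2.837,.005]); p=np.array([.4714,.1884,.1657])
o,_=ray(c,0,0); H=[]
for v in range(105,165):
  for u in range(280,365):
    d=c['depth'][v,u]
    if d>0:
      _,dr=ray(c,u,v); q=o+dr*d
      t=Rm.inv().apply(q-p)
      if abs(t[0])<.06 and abs(t[1])<.1 and t[2]<.08 and t[2]>-.14: H.append([u,v,*t])
H=np.array(H)
for a in np.arange(-.12,.08,.006):
  m=H[(H[:,4]>=a)&(H[:,4]<a+.006)]
  if len(m): print('z %.3f n %d x %.3f y %s'%(a,len(m),np.median(m[:,2]),np.unique((m[:,3]*100).round()).astype(int)))
"
```

```text
z -0.120 n 383 x -0.018 y [-9 -8 -7 -6 -5 -4 -3 -2 -1  0  1  2  3  4  5  6  7  8  9 10]
z -0.114 n 153 x -0.021 y [-9 -8 -7 -6 -5 -4 -3 -2 -1  0  1  2  3  4  5  6  7  8  9 10]
z -0.108 n 97 x -0.018 y [-9 -8 -4 -3 -2 -1  0  1  2  3  4  5  8  9]
z -0.102 n 127 x -0.027 y [-8 -7 -6 -4 -3 -2 -1  0  1  2  3  4  5  8  9]
z -0.096 n 161 x -0.025 y [-8 -7 -6 -5 -4 -3 -2 -1  0  1  2  3  4  5  6  7  8  9]
z -0.090 n 85 x -0.030 y [-8 -7 -6 -5 -4 -3 -2 -1  0  1  2  3  4  5  6  7  8  9]
z -0.084 n 29 x -0.031 y [-8 -4 -3 -2  2  3  4  8  9]
z -0.078 n 1 x -0.010 y [-2]
z -0.072 n 8 x -0.011 y [-3 -2  2  3]
z -0.066 n 14 x -0.007 y [-3 -2 -1  2  3]
z -0.060 n 43 x -0.006 y [-3 -2 -1  1  2  3]
z -0.054 n 29 x -0.008 y [-3 -2 -1  1  2  3]
z -0.048 n 21 x -0.008 y [-2 -1  1  2  3]
z -0.042 n 23 x -0.009 y [-2 -1  2  3]
z -0.036 n 25 x -0.007 y [-2 -1  1  2  3]
z -0.030 n 22 x -0.009 y [-2 -1  2  3]
z -0.024 n 21 x -0.007 y [-2 -1  2  3]
z -0.018 n 13 x -0.007 y [-2 -1  2  3]
```

The depth data shows the whole hand about 23 mm higher than its nominal geometry: tips near −13 mm and body near −80 mm in the tool frame. The clearances carry over if I command TCP z ≈ 0.050 instead of 0.075. Going back to the far-left spoke.

Call:
drive_tool([
  [[-0.57,0.55,0,0,0,0.25],[-0.57,0.55,0,0,0,0.25],[-0.57,0.55,0,0,0,0.25],[-0.57,0.55,0,0,0,0.25],[-0.57,0.55,0,0,0,0.25],[-0.57,0.55,0,0,0,0.25]],
])

```text
time_s: 6.2
tcp_pos: [0.5478, 0.1783, 0.1627]
orientation: [-2.332, -2.105, 0.004]
ft_force: [0.3, -0.0, -0.2]
width: 0.0241
grasp_force: 0.0
```

```bash
python3 -c "
from h import *
rows([arc(41.1,.109,.165),arc(41.1,.109,.05)])"
```

```text
6.2 [0.5478 0.1783 0.1627] yaw -5.9 F [ 0.3 -0.  -0.2] w 0.0241
[0.05, 0.742, -0.025, -0.0, 0.001, 0.239]
[0.052, 0.744, 1.125, -0.0, 0.001, 0.239]
```

Call:
drive_tool([
  [[0.05,0.74,0.1,0,0,0.239],[0.05,0.74,0.1,0,0,0.239],[0.05,0.74,0.1,0,0,0.239],[0.05,0.74,0.1,0,0,0.239],[0.05,0.74,0.1,0,0,0.239],[0.05,0.74,0.1,0,0,0.239],[0.05,0.74,0.1,0,0,0.239]],
])

```text
time_s: 6.9
tcp_pos: [0.6221, 0.1762, 0.1532]
orientation: [2.936, 1.117, -0.003]
ft_force: [-1.0, -1.2, 0.1]
width: 0.0239
grasp_force: 0.0
```

Call:
drive_tool([
  [[0,0,0.4,0,0,0],[0,0,0.8,0,0,0],[0,0,0.95,0,0,0],[0,0,1,0,0,0],[0,0,1,0,0,0],[0,0,1,0,0,0]],
])

```text
time_s: 7.5
tcp_pos: [0.6241, 0.1764, 0.056]
orientation: [2.938, 1.112, 0.004]
ft_force: [-0.3, -0.5, 0.2]
width: 0.024
grasp_force: 0.0
```

```bash
python3 -c "
from h import *
rows([arc(41.1+k*6,.109,.05) for k in range(1,8)])"
```

```text
7.5 [0.6241 0.1764 0.056 ] yaw -48.5 F [-0.3 -0.5  0.2] w 0.024
[-0.025, -0.121, 0.06, 0.0, -0.001, -0.031]
[-0.042, -0.234, 0.06, 0.0, -0.001, -0.065]
[-0.071, -0.344, 0.06, 0.001, -0.001, -0.098]
[-0.111, -0.451, 0.059, 0.001, -0.001, -0.131]
[-0.162, -0.553, 0.059, 0.001, -0.001, -0.165]
[-0.224, -0.649, 0.059, 0.001, -0.001, -0.198]
[-0.295, -0.738, 0.059, 0.001, -0.001, -0.231]
```

Call:
drive_tool([
  [[0,0,0.06,0,0,0],[-0.02,-0.115,0.06,0,0,-0.032],[-0.04,-0.23,0.06,0,0,-0.065],[-0.07,-0.34,0.06,0,0,-0.098],[-0.11,-0.445,0.06,0,0,-0.131],[-0.16,-0.55,0.06,0,0,-0.165],[-0.22,-0.645,0.06,0,0,-0.198],[-0.29,-0.735,0.06,0,0,-0.231],[-0.29,-0.735,0.06,0,0,-0.231]],
])

```text
time_s: 8.4
tcp_pos: [0.5516, 0.2129, 0.0488]
orientation: [-2.35, -2.084, -0.001]
ft_force: [0.4, 0.4, -0.3]
width: 0.0243
grasp_force: 0.0
```

```bash
python3 -c "
from h import *
rows([arc(83.1+k*6,.109,.05) for k in range(1,8)]+[arc(129.5,.109,.05)])
a=dict(np.load('pics/top.png.npz'))['img'].astype(int); b=cams.capture('top')['img'].astype(int)
# lip-region and FR-ball change
for n,u,v in [('lip',272,435),('ballFR',437,169),('ballNR',421,466)]:
  U,V=round(200+u/5.4),round(155+v/5.4); print(n,np.abs(a-b)[V-3:V+4,U-3:U+4].mean().round(1))
"
```

```text
8.4 [0.5516 0.2129 0.0488] yaw -6.9 F [ 0.4  0.4 -0.3] w 0.0243
[-0.011, -0.098, -0.012, -0.0, -0.0, -0.033]
[-0.029, -0.211, -0.012, -0.0, -0.0, -0.067]
[-0.058, -0.321, -0.012, -0.0, -0.0, -0.1]
[-0.099, -0.427, -0.012, -0.0, -0.0, -0.133]
[-0.151, -0.529, -0.012, -0.0, -0.0, -0.167]
[-0.213, -0.625, -0.012, 0.0, -0.0, -0.2]
[-0.285, -0.713, -0.012, 0.0, -0.0, -0.233]
[-0.343, -0.773, -0.012, 0.0, -0.0, -0.258]
lip 30.6
ballFR 45.2
ballNR 46.5
```

The wheel is turning this time: the lip and ball regions changed. Continuing the stroke.

Call:
drive_tool([
  [[-0.011,-0.1,0,0,0,-0.033],[-0.029,-0.211,0,0,0,-0.067],[-0.058,-0.321,0,0,0,-0.1],[-0.099,-0.427,0,0,0,-0.133],[-0.151,-0.529,0,0,0,-0.167],[-0.213,-0.625,0,0,0,-0.2],[-0.285,-0.713,0,0,0,-0.233],[-0.343,-0.775,0,0,0,-0.258],[-0.343,-0.775,0,0,0,-0.258]],
])

```text
time_s: 9.35
tcp_pos: [0.4714, 0.187, 0.0485]
orientation: [1.345, 2.839, 0.0]
ft_force: [0.7, -1.0, 0.1]
width: 0.0242
grasp_force: 0.0
```

Call:
drive_tool([
  [[0,0,-0.4,0,0,0],[0,0,-0.8,0,0,0],[0,0,-0.95,0,0,0],[0,0,-0.95,0,0,0]],
])

```text
time_s: 9.75
tcp_pos: [0.4737, 0.1885, 0.1457]
orientation: [1.346, 2.835, 0.007]
ft_force: [0.8, -0.7, -0.9]
width: 0.024
grasp_force: 0.0
```

Call:
drive_tool([
  [[-0.57,0.54,0,0,0,0.25],[-0.57,0.54,0,0,0,0.25],[-0.57,0.54,0,0,0,0.25],[-0.57,0.54,0,0,0,0.25],[-0.57,0.54,0,0,0,0.25],[-0.57,0.54,0,0,0,0.25]],
])

```text
time_s: 10.35
tcp_pos: [0.5488, 0.1777, 0.1418]
orientation: [2.331, 2.106, -0.003]
ft_force: [-0.5, -0.1, -1.1]
width: 0.024
grasp_force: 0.0
```

```bash
python3 -c "
from h import *
c=snap('top','pics/top3.png')
i=c['img'][155:265,200:346,::-1]; cv2.imwrite('pics/top3c.png',cv2.resize(i,None,fx=5.4,fy=5.4,interpolation=cv2.INTER_CUBIC))
rows([arc(36,.109,.145)])"
```

```text
10.4 [0.5487 0.1778 0.1419] yaw -5.7 F [-0.4  0.5 -0. ] w 0.0239
[-0.018, 0.8, -0.031, -0.0, 0.001, 0.268]
```

View pics/top3c.png

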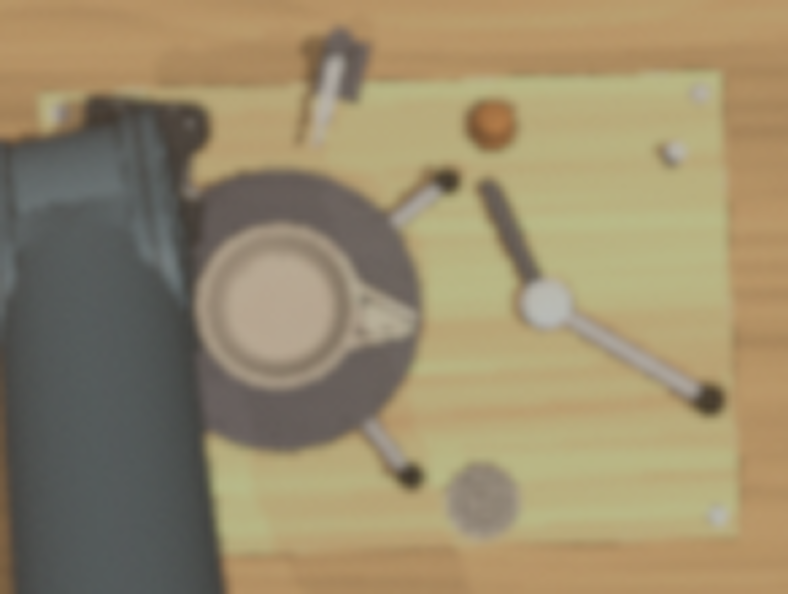

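After stroke 1 the lip is at (415, 322), and the balls at (446, 181) and (410, 477) show the spokes at 37°/127°. A finger angle of 129.6° put the spoke at 127.0°. The spoke has to end at 121.2°, so stroke 2 ends at a finger angle of about 123.8°.

Call:
drive_tool([
  [[-0.01,0.78,0,0,0,0.262],[-0.01,0.78,0,0,0,0.262],[-0.01,0.78,0,0,0,0.262],[-0.01,0.78,0,0,0,0.262],[-0.01,0.78,0,0,0,0.262],[-0.01,0.78,0,0,0,0.262],[-0.01,0.78,0,0,0,0.262]],
])

```text
time_s: 11.1
tcp_pos: [0.6264, 0.1693, 0.1424]
orientation: [2.975, 1.006, -0.002]
ft_force: [0.2, 0.2, 0.8]
width: 0.0242
grasp_force: 0.0
```

```bash
python3 -c "
from h import *
rows([arc(37,.109,.05)])"
```

```text
11.1 [0.6264 0.1693 0.1424] yaw -52.6 F [0.2 0.2 0.8] w 0.0242
[0.008, 0.002, 0.924, 0.0, 0.0, 0.002]
```

Call:
drive_tool([
  [[0,0,0.4,0,0,0],[0,0,0.8,0,0,0],[0,0,0.93,0,0,0],[0,0,0.93,0,0,0],[0,0,0.93,0,0,0]],
])

```text
time_s: 11.6
tcp_pos: [0.6277, 0.1692, 0.0515]
orientation: [2.976, 1.005, 0.003]
ft_force: [0.4, -0.1, 0.8]
width: 0.0242
grasp_force: 0.0
```

Call:
drive_tool([
  [[-0.01,-0.115,0,0,0,-0.033],[-0.03,-0.23,0,0,0,-0.067],[-0.06,-0.335,0,0,0,-0.1],[-0.1,-0.44,0,0,0,-0.133],[-0.15,-0.545,0,0,0,-0.167],[-0.21,-0.64,0,0,0,-0.2],[-0.28,-0.73,0,0,0,-0.233],[-0.28,-0.73,0,0,0,-0.233]],
])

```text
time_s: 12.4
tcp_pos: [0.5606, 0.2115, 0.0524]
orientation: [2.418, 2.006, 0.005]
ft_force: [-0.6, 0.1, 0.3]
width: 0.0238
grasp_force: 0.0
```

```bash
python3 -c "
from h import *
rows([arc(79+k*6,.109,.05) for k in range(1,8)]+[arc(123.8,.109,.05)])"
```

```text
12.4 [0.5606 0.2115 0.0524] yaw -10.6 F [-0.6  0.1  0.3] w 0.0238
[-0.009, -0.112, 0.023, 0.001, -0.001, -0.031]
[-0.027, -0.224, 0.023, 0.001, -0.001, -0.065]
[-0.055, -0.335, 0.023, 0.001, -0.001, -0.098]
[-0.096, -0.442, 0.023, 0.001, -0.001, -0.131]
[-0.147, -0.544, 0.022, 0.001, -0.001, -0.165]
[-0.208, -0.64, 0.022, 0.001, -0.0, -0.198]
[-0.28, -0.729, 0.022, 0.001, -0.0, -0.231]
[-0.316, -0.768, 0.022, 0.001, -0.0, -0.247]
```

Call:
drive_tool([
  [[-0.01,-0.112,0.01,0,0,-0.032],[-0.027,-0.224,0.01,0,0,-0.065],[-0.055,-0.335,0.01,0,0,-0.098],[-0.096,-0.442,0.01,0,0,-0.131],[-0.147,-0.544,0.01,0,0,-0.165],[-0.208,-0.64,0.01,0,0,-0.198],[-0.28,-0.729,0.01,0,0,-0.231],[-0.315,-0.768,0.01,0,0,-0.247],[-0.315,-0.768,0.01,0,0,-0.247],[-0.315,-0.768,0.01,0,0,-0.247]],
])

```text
time_s: 13.4
tcp_pos: [0.4801, 0.1938, 0.05]
orientation: [1.487, 2.766, 0.002]
ft_force: [-0.2, 0.0, -1.1]
width: 0.0242
grasp_force: 0.0
```

Call:
drive_tool([
  [[0,0,-0.4,0,0,0],[0,0,-0.8,0,0,0],[0,0,-1,0,0,0],[0,0,-1,0,0,0],[0,0,-1,0,0,0]],
])

```text
time_s: 13.9
tcp_pos: [0.4792, 0.194, 0.1493]
orientation: [1.484, 2.768, 0.001]
ft_force: [0.3, -0.3, 0.2]
width: 0.0239
grasp_force: 0.0
```

```bash
python3 -c "
from h import *
rows([])
c=snap('top','pics/top4.png')
i=c['img'][155:265,200:346,::-1]; cv2.imwrite('pics/top4c.png',cv2.resize(i,None,fx=5.4,fy=5.4,interpolation=cv2.INTER_CUBIC))"
```

```text
13.9 [0.4792 0.194  0.1493] yaw 33.6 F [ 0.3 -0.3  0.2] w 0.0239
```

View pics/top4c.png

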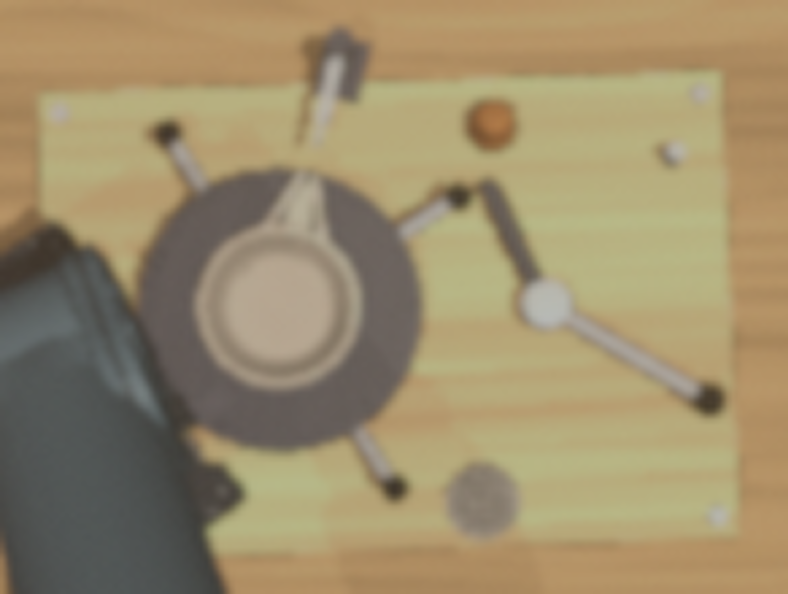

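The lip now points up at (309, 175) toward the pointer tip at (316, 143). The balls are at (167, 132), (458, 196) and (395, 488).

```bash
python3 -c "
from h import *
c=dict(np.load('pics/top4.png.npz'))
for n,u,v,z in [('b',167,132,.072),('b',458,196,.072),('b',395,488,.072),('lip',309,175,.103),('pt',316,143,.101),('post',341,35,.11)]:
  d=atz(c,200+(u+.5)/5.4-.5,155+(v+.5)/5.4-.5,z)[:2]-AX; print(n,np.hypot(*d).round(4),np.degrees(np.arctan2(d[1],d[0])).round(1))
# brake: pivot P, contact at 85 mm along lever, finger centre offset behind lever
def br(th,z,off=.027,L=.085):
  t=np.radians(th); e=np.array([np.cos(t),np.sin(t)]); n=np.array([np.sin(t),-np.cos(t)]) # clockwise side = near side
  p=np.array([.5415,-.0606])+L*e+off*n; return (*p,z,th)
rows([br(-120,.20,.045)]); print(br(-120,.06,.045),br(-55,.06))
"
```

```text
b 0.1301 32.1
b 0.1298 -58.4
b 0.1314 -148.2
lip 0.0807 -14.0
pt 0.101 -13.7
post 0.1677 -13.8
13.95 [0.4785 0.1937 0.1485] yaw 33.6 F [ 0.4 -0.5 -0.7] w 0.0242
[-2.441, -1.846, -0.513, -0.0, 0.0, 0.854]
(np.float64(0.46002885682970024), np.float64(-0.1117121593216773), 0.06, -120) (np.float64(0.5681368918940362), np.float64(-0.14571448754604258), 0.06, -55)
```

The lip is at about −14° (−13.1° going by the spokes) and the pointer at −13.8°, so they are aligned within 1°, and the brake is still off. Next I move to the near side of the brake lever with the fingers closed and tool y as the push direction.

Call:
drive_tool([
  [[0,0,-0.3,0,0,0],[-0.4,-0.3,-0.4,0,0,0],[-0.82,-0.62,-0.4,0,0,0],[-0.82,-0.62,-0.4,0,0,0]],
], grip=0)

```text
time_s: 14.35
tcp_pos: [0.4716, 0.0844, 0.1882]
orientation: [-1.495, -2.762, 0.007]
ft_force: [-0.6, -0.3, -0.3]
width: 0.0002
grasp_force: 0.0
```

Call:
drive_tool([
  [[-0.41,-0.31,0,0,0,0],[-0.82,-0.62,0,0,0,0],[-0.82,-0.62,0,0,0,0]],
])

```text
time_s: 14.65
tcp_pos: [0.4651, -0.0176, 0.1881]
orientation: [-1.495, -2.762, 0.006]
ft_force: [0.0, 0.1, 0.8]
width: 0.0006
grasp_force: 0.0
```

Call:
drive_tool([
  [[-0.41,-0.31,0,0,0,0.353],[-0.82,-0.62,0,0,0,0.353],[-0.82,-0.62,0,0,0,0.353],[-0.82,-0.62,0,0,0,0.353],[-0.82,-0.62,0,0,0,0.353],[-0.82,-0.62,0,0,0,0.353],[-0.82,-0.62,0,0,0,0.353],[-0.82,-0.62,0,0,0,0.353],[-0.82,-0.62,0,0,0,0.353],[-0.82,-0.62,0,0,0,0.353]],
])

```text
time_s: 15.65
tcp_pos: [0.4603, -0.1132, 0.1885]
orientation: [-2.716, -1.577, 0.002]
ft_force: [-0.3, -0.0, -0.0]
width: 0.0007
grasp_force: 0.0
```

```bash
cat >> h.py <<'E'
def br(th,z,off=.027,L=.085):
  t=np.radians(th); e=np.array([np.cos(t),np.sin(t)]); n=np.array([np.sin(t),-np.cos(t)])
  return (*(np.array([.5415,-.0606])+L*e+off*n),z,th+90)
E
python3 -c "
from h import *
rows([br(-120.3,.10,.045),br(-120.3,.025,.045)])
c=snap('scene','pics/s5.png')
i=c['img'][120:300,180:420,::-1]; cv2.imwrite('pics/s5c.png',cv2.resize(i,None,fx=3.3,fy=3.3,interpolation=cv2.INTER_CUBIC))"
```

```text
15.65 [ 0.4603 -0.1132  0.1885] yaw -29.7 F [-0.3 -0.  -0. ] w 0.0007
[0.015, -0.013, 0.885, -0.0, 0.0, 0.003]
[0.015, -0.012, 1.635, -0.0, 0.0, 0.003]
```

View pics/s5c.png

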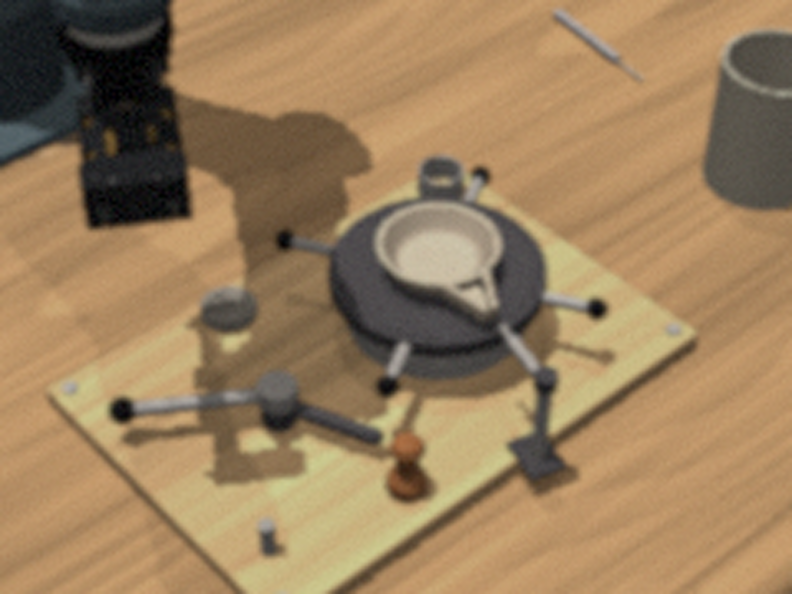

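The lip lines up with the pointer (lip tip near (488, 315), bar from (505, 330)). The gripper is above the near side of the lever and clear of tile_a. Lowering.

Call:
drive_tool([
  [[0.01,-0.01,0.4,0,0,0],[0.01,-0.01,0.8,0,0,0],[0.01,-0.01,0.9,0,0,0],[0.01,-0.01,0.9,0,0,0]],
])

```text
time_s: 16.1
tcp_pos: [0.459, -0.1125, 0.0983]
orientation: [-2.717, -1.574, 0.004]
ft_force: [0.3, -0.0, 0.5]
width: 0.0005
grasp_force: 0.0
```

Call:
drive_tool([
  [[0,0,0.3,0,0,0],[0,0,0.55,0,0,0],[0,0,0.7,0,0,0],[0,0,0.7,0,0,0],[0,0,0.7,0,0,0]],
])

```text
time_s: 16.6
tcp_pos: [0.4613, -0.1129, 0.0307]
orientation: [2.718, 1.574, 0.003]
ft_force: [0.8, -0.6, -0.2]
width: 0.0003
grasp_force: 0.0
```

```bash
python3 -c "
from h import *
rows([br(-120.3,.026,.024)]+[br(-120.3+6*k,.026,.022) for k in range(1,10)])"
```

```text
16.6 [ 0.4613 -0.1129  0.0307] yaw -29.9 F [ 0.8 -0.6 -0.2] w 0.0003
[0.005, 0.188, 0.047, 0.001, -0.0, 0.002]
[-0.014, 0.298, 0.047, 0.001, -0.0, -0.031]
[-0.024, 0.389, 0.047, 0.001, -0.0, -0.064]
[-0.024, 0.481, 0.048, 0.001, -0.0, -0.098]
[-0.014, 0.573, 0.048, 0.001, -0.0, -0.131]
[0.005, 0.662, 0.048, 0.001, -0.0, -0.164]
[0.033, 0.75, 0.048, 0.001, -0.0, -0.198]
[0.071, 0.834, 0.048, 0.001, -0.0, -0.231]
[0.117, 0.913, 0.048, 0.001, -0.0, -0.264]
[0.171, 0.988, 0.049, 0.001, 0.0, -0.298]
```

Call:
drive_tool([
  [[0,0.1,0.07,0,0,0],[0,0.19,0.07,0,0,0],[-0.014,0.3,0.07,0,0,-0.031],[-0.024,0.39,0.07,0,0,-0.064],[-0.024,0.48,0.07,0,0,-0.098],[-0.014,0.575,0.07,0,0,-0.131],[0.005,0.66,0.07,0,0,-0.164],[0.033,0.75,0.07,0,0,-0.198],[0.071,0.835,0.07,0,0,-0.231],[0.117,0.915,0.07,0,0,-0.264],[0.17,0.985,0.07,0,0,-0.298],[0.17,0.985,0.07,0,0,-0.298]],
])

```text
time_s: 17.8
tcp_pos: [0.5557, -0.1477, 0.0228]
orientation: [1.714, 2.631, 0.001]
ft_force: [-0.3, 0.3, -0.6]
width: 0.0004
grasp_force: 0.0
```

```bash
cat > brk.py <<'E'
from h import *
# lever ball angle from the top picture: darkest blob on the expected circle
c=snap('top','pics/t.png')
P=np.array([.5415,-.0606]); b=[]
for a in np.arange(-130,-40,1.):
    t=np.radians(a); u,v=proj(c,[*(P+.118*np.array([np.cos(t),np.sin(t)])),.048])
    b.append((cv2.getRectSubPix(c['img'],(3,3),(float(u),float(v))).mean(),a))
print('dark angles',sorted(b)[:8])
E
python3 brk.py; python3 -c "
from h import *
rows([br(-66.3+k,.026,.022) for k in (4,8,12)])"
```

```text
dark angles [(np.float64(59.888888888888886), np.float64(-41.0)), (np.float64(61.851851851851855), np.float64(-42.0)), (np.float64(64.07407407407408), np.float64(-43.0)), (np.float64(66.96296296296296), np.float64(-44.0)), (np.float64(70.74074074074075), np.float64(-130.0)), (np.float64(70.92592592592592), np.float64(-129.0)), (np.float64(70.92592592592592), np.float64(-45.0)), (np.float64(71.44444444444444), np.float64(-128.0))]
17.85 [ 0.555  -0.1475  0.0226] yaw 23.6 F [1.5 0.9 0.4] w -0.0
[-0.013, 0.065, -0.034, 0.0, 0.0, -0.023]
[-0.022, 0.126, -0.034, 0.0, 0.0, -0.045]
[-0.027, 0.187, -0.034, 0.0, 0.0, -0.067]
```

The gripper hides the ball from the top camera. I'll push on in small steps and watch for the force rise at the stop.

Call:
drive_tool([
  [[-0.005,0.03,0,0,0,-0.012],[-0.013,0.065,0,0,0,-0.023],[-0.018,0.095,0,0,0,-0.034],[-0.022,0.126,0,0,0,-0.045],[-0.022,0.126,0,0,0,-0.045],[-0.022,0.126,0,0,0,-0.045]],
])

```text
time_s: 18.45
tcp_pos: [0.5667, -0.1433, 0.0222]
orientation: [1.526, 2.746, 0.001]
ft_force: [-0.2, 0.3, -0.9]
width: 0.0001
grasp_force: 0.0
```

Call:
drive_tool([
  [[0,0.02,0,0,0,-0.006],[0,0.04,0,0,0,-0.012],[0,0.04,0,0,0,-0.012],[0,0.04,0,0,0,-0.012]],
])

```text
time_s: 18.85
tcp_pos: [0.5699, -0.1415, 0.0222]
orientation: [-1.474, -2.775, -0.0]
ft_force: [-0.2, -1.3, 0.3]
width: 0.0005
grasp_force: 0.4
```

Call:
drive_tool([
  [[0,0.02,0,0,0,0],[0,0.04,0,0,0,0],[0,0.04,0,0,0,0]],
])

```text
time_s: 19.15
tcp_pos: [0.5728, -0.1398, 0.0222]
orientation: [-1.474, -2.774, 0.001]
ft_force: [-1.5, -3.2, 2.1]
width: 0.0009
grasp_force: 1.9
```

Call:
drive_tool([
  [[0,0.02,0,0,0,0],[0,0.03,0,0,0,0],[0,0.03,0,0,0,0]],
])

```text
time_s: 19.45
tcp_pos: [0.5729, -0.1397, 0.0221]
orientation: [-1.474, -2.77, 0.006]
ft_force: [-8.7, -6.0, 7.0]
width: 0.0005
grasp_force: 5.4
```

The tool stopped moving and the force rose to about 12 N, so the lever is on its stop. Backing off and lifting clear.

Call:
drive_tool([
  [[0,-0.15,0,0,0,0],[0,-0.3,0,0,0,0],[0,-0.3,-0.4,0,0,0],[0,-0.3,-0.8,0,0,0],[0,-0.6,-1,0,0,0],[0,-1,-1,0,0,0],[0,-1,-1,0,0,0]],
])

```text
time_s: 20.15
tcp_pos: [0.4881, -0.1976, 0.1227]
orientation: [-1.482, -2.769, 0.003]
ft_force: [-0.6, 0.2, 0.8]
width: 0.0005
grasp_force: 0.0
```

Call:
drive_tool([
  [[0,-0.5,-0.5,0,0,0],[0,-1,-1,0,0,0],[0,-1,-1,0,0,0],[0,-1,-1,0,0,0]],
])

```text
time_s: 20.55
tcp_pos: [0.4086, -0.2533, 0.2255]
orientation: [1.479, 2.765, -0.001]
ft_force: [0.6, 0.5, 0.8]
width: 0.0006
grasp_force: 0.0
```

```bash
python3 brk.py; python3 -c "
from h import *
rows([])
i=cv2.imread('pics/t.png')[155:265,200:346]; cv2.imwrite('pics/t5c.png',cv2.resize(i,None,fx=5.4,fy=5.4,interpolation=cv2.INTER_CUBIC))"
```

```text
dark angles [(np.float64(68.14814814814815), np.float64(-53.0)), (np.float64(68.92592592592592), np.float64(-54.0)), (np.float64(69.18518518518519), np.float64(-55.0)), (np.float64(73.44444444444444), np.float64(-56.0)), (np.float64(74.96296296296296), np.float64(-52.0)), (np.float64(80.85185185185185), np.float64(-51.0)), (np.float64(84.29629629629629), np.float64(-57.0)), (np.float64(94.85185185185185), np.float64(-50.0))]
20.6 [ 0.4097 -0.2512  0.2238] yaw 33.9 F [-0.3  0.3 -0.9] w 0.0003
```

View pics/t5c.png

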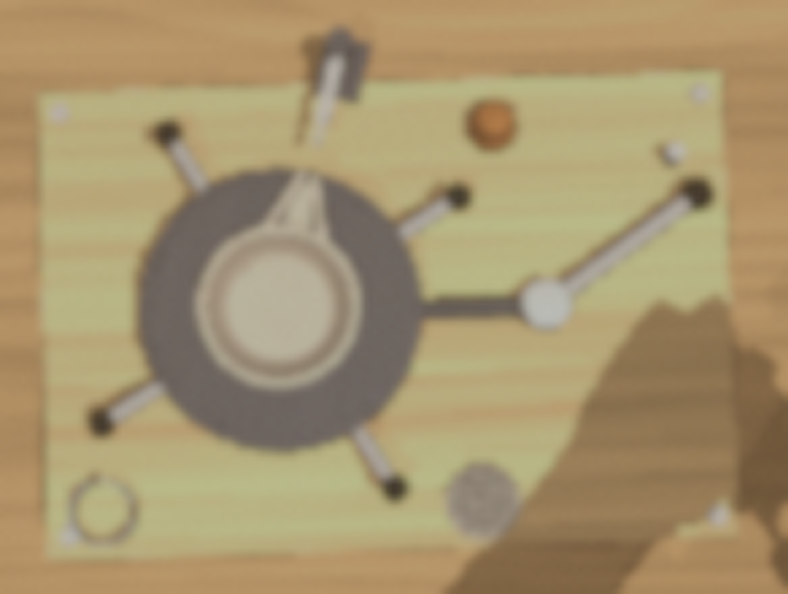

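The lever ball is at (694, 192), which is −54.5° and matches the on position. The lip still points at the pointer, and everything else on the board is where it was. Handing in.

```bash
python3 -c "
from plant import job
print(job.hand_in())"
```

```text
the job is handed in; nothing more can be done
None
```

I turned the wheel until the dish's lip pointed at the pointer (within about 1°), pushed the brake lever fully on against its stop, left the bystanders on the board where they were, and handed the job in; no verdict came back.

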